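# Hitch the specimen holder onto its ball stud and latch it

## Task

Pick up the grey specimen holder and lower its socket over the ball on the round base plate, feeling your way gently and never bearing on ball or plate with more than 40 N, until the holder's sole lies flat on the plate with the lever still raised. Then press the latch lever fully down so that the holder is locked on the ball, let go of everything, and leave the other objects where they are.

Things in the scene. Friction and masses are not known exactly. Their poses are not given: they have to be found in the camera images.
- holder: Loose grey specimen holder, about 0.5 kg, sole down on the worktop. Origin: centre of the socket mouth, on the flat sole; x forward to the specimen rest, y left, z up. Housing block 46 x 46 mm, 50 high, centred on the origin, to be gripped across y. Rest in front to x = 57 mm (20 high); two-rail tail behind to x = -76 mm (38 wide, 16 high), with a steel latch lever over it.
- grip_point (a point): Point inside the holder's housing, 32 mm above the sole on the socket's axis: a good place for the TCP when gripping the housing's sides (along y).
- latch (a joint): Latch lever's hinge, rad: 0 = fully down (locked), 0.6 = fully raised; starts raised (0.45 to 0.6). Axis along the holder's y through (-31, 0, 30) mm in the holder's frame. It stays where it is left (friction: about 5.5 N at the pad moves it) and meets a rubber-soft stop at 0.
- lever_pad (a point): Middle of the pressing zone on the lever's top face, 37 mm behind the hinge; lever 18 mm wide, round end 67 mm behind the hinge. In the holder's frame at (-68, 0, 31) mm with the lever down, (-61, 0, 52) mm raised at 0.6. Press straight down here with closed fingertips: the plate supports the tail below; farther out the holder would tip.
- stand: Round aluminium base plate, 172 mm diameter, 14 mm thick, fixed to the worktop. Origin: centre of its underside; z up. It carries a fixed steel hitch ball, 30 mm diameter, on a 12 mm stem; ball centre 44 mm above the worktop, its top cut to a flat of 18 mm diameter at 56 mm. The ball's axis stands 10 mm off the plate's axis, in a direction that differs every time and is not given by this pose.
- socket_mouth (a point): Same point as the holder's origin: mouth of the round blind socket in the sole, 33 mm diameter (1.5 mm chamfer), 47 mm deep, free fit on the 30 mm ball. Fully seated, the sole lies flat on the plate and the ball is clear of the roof. Lever up: socket clear. Lever down: a tooth stands in it under the ball's widest part, so with the holder not right down the ball blocks the lever.
- plate_top (a point): Centre of the plate's top face, 14 mm above the worktop (not the ball's axis). The direction of the 10 mm offset must be seen or felt: more than about 7 mm off the ball's axis the holder stops on the ball's flat top, sole 42 mm above the plate; nearer, the rim of the socket meets the round shoulder lower down and is pushed sideways towards the ball's axis; following that force centres it.
- round_standard: Bystander: grey metal cylinder, 36 mm diameter, 34 mm high; origin at the centre of its underside.
- small_standard: Bystander: light grey metal cylinder, 40 mm diameter, 26 mm high; origin at the centre of its underside.
- loupe: Bystander: black loupe, 36 mm diameter, 47 mm high, standing; origin at the centre of its underside.
- flat_block: Bystander: flat round metal test block, 50 mm diameter, 12 mm high; origin at the centre of its underside.

How it is judged (in metres and radians):
On the way:
1. the holder sits fully down on the ball, sole flat on the plate, with its lever still raised (z of holder in the frame of stand below 0.0165 m and horizontal distance between holder and stand below 0.0165 m and angle between holder's own z axis and vertical below 0.05 rad and value of joint latch above 0.3 rad), for 0.2 s.
At the end, for the whole second after the job is handed in: The holder rests released on the plate with the ball in its socket (sole within 2.5 mm of the plate's top, socket axis within 16.5 mm of the plate's axis, tilt under 0.05 rad), the lever is down (latch below 0.06 rad) and all is still (z of holder in the frame of stand below 0.0165 m and horizontal distance between holder and stand below 0.0165 m and angle between holder's own z axis and vertical below 0.05 rad and value of joint latch below 0.06 rad and linear speed of holder below 0.02 m/s and angular speed of holder below 0.1 rad/s); the robot touches nothing.
It fails at once if while its lever is still raised (above 0.3 rad), the holder bears on the ball or the base plate with more than 40 N (contact force between holder and stand above 40 N and value of joint latch above 0.3 rad).
It fails at once if a bystander is moved more than 20 mm (distance of any of round_standard, small_standard, loupe, flat_block from where it was at the start of the episode above 0.02 m).
It also fails if it takes over 72 s, if anything falls off the work surface, if the arm or the gripper's body presses on something with over 40 N, if the wrist force passes 120 N, or if a joint passes its speed limit or range.

## Robot

A 6-joint arm with a two-finger parallel gripper is mounted at the origin on a cart in front of the work surface, level with it; the furniture and walls round the work are solid. World frame = base frame: x ahead of the robot, y to its left, z up, the work surface at z = 0. Lengths are in m, angles in degrees, forces in N, time in s.
With the tool pointing down it reaches from about 0.3 to 0.75 m from the base axis. Payload 8.5 kg.
Tool frame: the origin (TCP) lies between the finger pads, 19 mm behind the fingertips; this is the grasp point; z points along the fingers, y is the line along which they close (so a half turn about z gives the same grasp; the last joint's range is limited). The gripper opens to 85 mm and grips with 20 to 120 N. Pads are 22 mm wide; open, the fingers measure 114 mm over their backs; the gripper's body (76 mm by 85 mm) begins 54 mm behind the grasp point. The pads swing forward as they close: fully open they stand 13 mm farther back than shut.
Start: joints at [59.112, 21.807, 74.336, -0, 83.858, -12.336], TCP at [0.175, 0.521, 0.25] pointing down, gripper open.
Joint ranges: [-178.18, 178.18], [-50.72, 133.34], [12.68, 142.11], [-81.47, 261.47], [9.98, 163.14], [-165.26, 165.26]. Speed limits (degrees/s): [136.94, 136.94, 180, 180, 180, 180].

## Interface

Orientations are given as a 3x3 rotation matrix whose columns are the frame's x, y, z axes.
In Python, from rig import env, optics gives the robot as it stands.
- The arm moves only by the shell command python3 -m jog 'ROWS' [OPENING] [FORCE]. ROWS is JSON, a list of rows, each an object with "linear": the shift along the tool's x, y, z in units of 40 mm (1.0 is 40 mm), a list of three; "roll": the turn about the tool's z in units of 5 degrees (1.0 is 5 degrees). A call has 1 to 12 rows; each row shifts and turns the commanded pose from where the row before left it, along the tool's axes as they then stand; what a row does not reach is not made up. A row lasts 1/12 s, in which the tool goes at most 41.7 mm and 7.16 degrees, less where a joint would pass 70% of its speed; a pose out of reach is approached as far as the arm can. A call is refused whole if a number of a shift passes 1 or a number of a turn 1, either way. A call with a gripper value outside its range is refused whole. OPENING is the opening, from -1 (shut) to 1 (fully open), set as the call begins (- or left out, the last holds). The fingers move at their own pace and stop on an object; FORCE is the grip in N (left out, the last holds). Time passes only in rows, so rows that do not move let the fingers close. It gives the time, the measured TCP pose, the force, the opening and the grip force at its end, in the units of the state.
- env.observe(): the state, without advancing time (a new reading comes with each control period).
- optics.get_image(name): name is "side" or "top"; returns the picture (480x640x3 uint8, red, green, blue); there is no depth.
- optics.calibration(name): a dict with "fov_y" (degrees; the focal length in pixels is half the picture's height over the tangent of half this angle, whatever the lens; pixels are square), "cx", "cy" (the principal point, pixels), "T" (4x4, takes a point from camera to world coordinates). Camera axes: x right, y down, z forward; pixel columns grow to the right and rows downward; lengths in m; the calibration is good to about 2 mm. A picture is of the moment at which its call begins. calibration takes no time and is no camera call.
- env.close_job(): hands the job in; it is judged then, once.
The state is a dict: "time_s": time; "q": joint angles; "qvel": joint speeds; "joint_efforts": joint torques, N m; "position": TCP position; "tool_rot": TCP orientation; "ft_force": force on the tool from outside, world axes, zero at the start; "wrist_torque": the same for the moment, N m; "grip_width": finger opening in m; "gripper_force": force on a finger pad.
Only numpy, scipy, OpenCV 4.12 (cv2) and the standard library are available. Lean on these libraries where they do the work, as an engineer would, in place of code of your own. Each camera call takes 0.05 s, during which the arm holds its last target. There are 200 camera calls.

## Working session

There is one attempt and no reset: what is moved stays moved. The work goes in short steps, Python scripts to look and compute and a shell command to move; the robot and the scene stay as the last step left them, time stands still between calls to the robot, and variables do not carry over. Pictures are saved under pics/ and viewed, at most 10 in all, crops included, and the job is handed in when it is done.

```bash
ls; mkdir -p pics
python3 - <<'E'
from rig import env, optics
import cv2,numpy as np
for n in("top","side"):
    cv2.imwrite(f"pics/{n}0.png",optics.get_image(n)[:,:,::-1])
    c=optics.calibration(n);print(n,c["fov_y"],c["cx"],c["cy"],np.round(c["T"],4).tolist(),[k for k in c])
s=env.observe();print(s["position"],np.round(s["tool_rot"],3).tolist(),s["ft_force"],s["grip_width"])
E
```

```text
pics
top 50.44755318208423 326.2345586623341 239.57432154159218 [[-0.0023, -0.9937, 0.1118, 0.4032], [-0.9995, -0.0011, -0.0304, 0.1262], [0.0303, -0.1119, -0.9933, 1.0402], [0.0, 0.0, 0.0, 1.0]] ['fov_y', 'cx', 'cy', 'T']
side 46.44274523903075 316.9773614715927 244.72001773750458 [[-0.946, -0.1186, 0.3017, 0.2769], [-0.3239, 0.3841, -0.8646, 0.9015], [-0.0133, -0.9156, -0.4018, 0.4224], [0.0, 0.0, 0.0, 1.0]] ['fov_y', 'cx', 'cy', 'T']
[0.17486139 0.52121531 0.24947436] [[-0.948, 0.318, -0.001], [0.318, 0.948, -0.001], [0.0, -0.001, -1.0]] [ 0.10975319 -0.33542385 -0.02287297] 0.08537505765856462
```

View pics/top0.png

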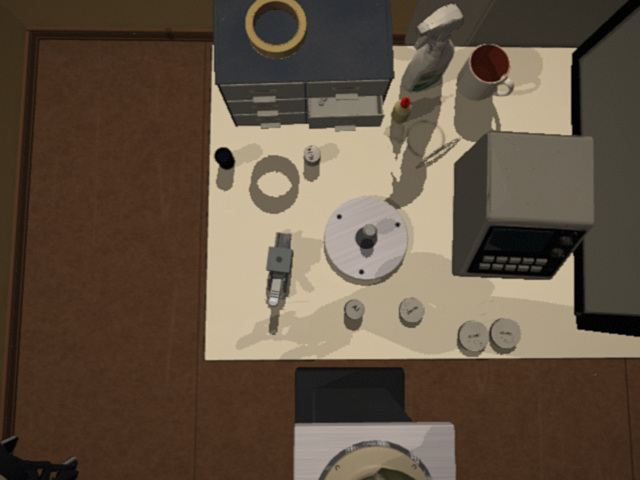

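View pics/side0.png

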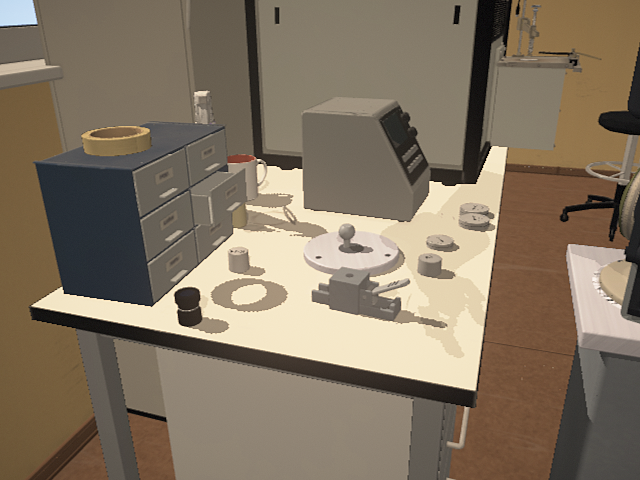

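Top view: holder housing near (280,260) with the lever towards the robot at (275,290), plate near (366,239), ball near (367,234). In the side view the ball is near (347,231) and the housing near (349,290). Next I'll zoom in.

Run:
```python
import cv2,numpy as np
a=cv2.imread("pics/top0.png")[190:320,250:420];b=cv2.imread("pics/side0.png")[210:335,295:425]
cv2.imwrite("pics/ct.png",cv2.resize(a,None,fx=4.5,fy=4.5,interpolation=cv2.INTER_CUBIC))
cv2.imwrite("pics/cs.png",cv2.resize(b,None,fx=4.5,fy=4.5,interpolation=cv2.INTER_CUBIC))
```

```text
(no output)
```

View pics/ct.png

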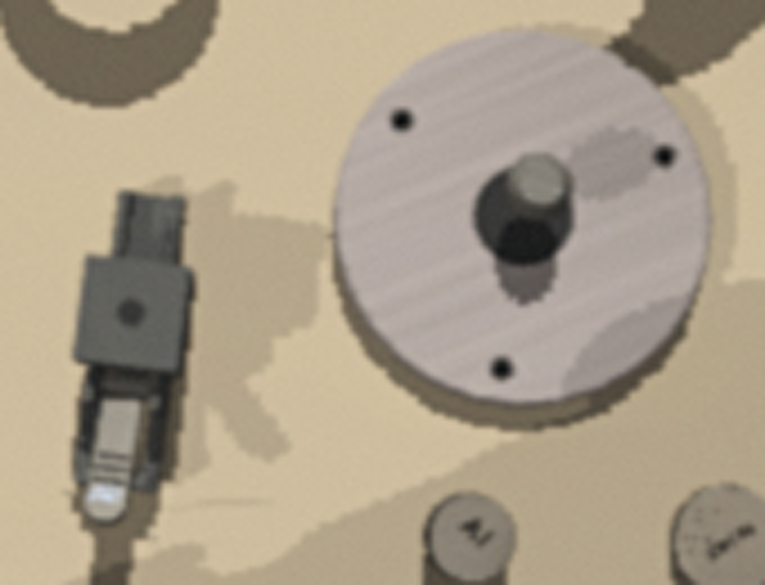

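View pics/cs.png

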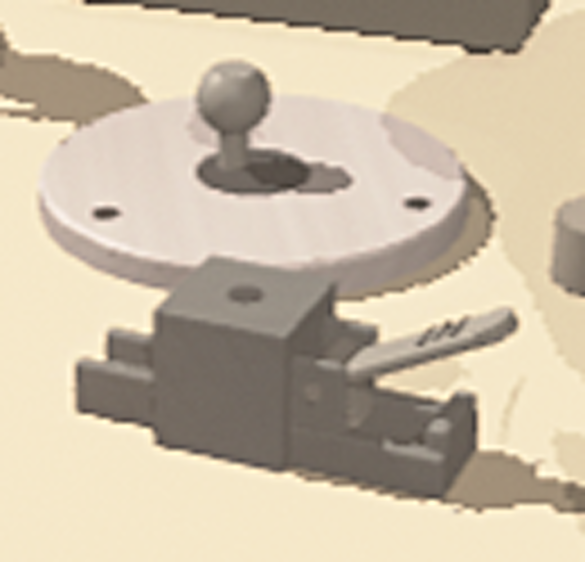

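The crops show the ball's flat at crop (541,180) in the top view, the ball centre at (234,96) in the side view and the plate centre at about (523,216). The housing-top corners and its centre mark at (131,312) are also clear. Now I'll cast rays.

```bash
cat > h.py <<'E'
from rig import env, optics
import numpy as np
def ray(n,u,v):
    c=optics.calibration(n);f=240/np.tan(np.radians(c["fov_y"]/2));T=np.array(c["T"])
    d=T[:3,:3]@[(u-c["cx"])/f,(v-c["cy"])/f,1];return T[:3,3],d/np.linalg.norm(d)
def onz(n,u,v,z):
    o,d=ray(n,u,v);return o+d*(z-o[2])/d[2]
def ct(u,v): return 250+(u+.5)/4.5-.5,190+(v+.5)/4.5-.5
def cs(u,v): return 295+(u+.5)/4.5-.5,210+(v+.5)/4.5-.5
E
python3 - <<'E'
from h import *
np.set_printoptions(precision=4,suppress=True)
print("ball top",onz("top",*ct(541,180),.056),"side",onz("side",*cs(234,96),.044))
print("plate top",onz("top",*ct(523,216),.014))
P=[onz("top",*ct(*p),.05) for p in [(86,257),(190,268),(181,373),(76,360)]]
print("house",np.mean(P,0),"hole",onz("top",*ct(131,312),.05),"side hole",onz("side",*cs(245,294),.05))
fx=(P[0]+P[1]-P[2]-P[3])/2; fy=(P[0]+P[3]-P[1]-P[2])/2
print("yaw",np.degrees(np.arctan2(fx[1],fx[0])),np.degrees(np.arctan2(-fy[0],fy[1])),np.linalg.norm(fx),np.linalg.norm(fy))
S=[onz("side",*cs(*p),.05) for p in [(159,314),(212,258),(336,288),(287,336)]];print("side corners",np.mean(S,0))
print([onz("top",*p,.03)[:2] for p in [(354,310),(411,310)]])
E
```

```text
ball top [0.5337 0.0109 0.056 ] side [0.5303 0.0139 0.044 ]
plate top [0.5229 0.0143 0.014 ]
house [0.4757 0.1874 0.05  ] hole [0.4767 0.1884 0.05  ] side hole [0.4754 0.191  0.05  ]
yaw -4.745671505226396 -6.576631832990669 0.04513694318555177 0.045346848770255674
side corners [0.4736 0.1937 0.05  ]
[array([0.3775, 0.041 ]), array([ 0.3771, -0.0718])]
```

```bash
python3 -m jog '[{"linear":[0,0,0],"roll":-0.85},{"linear":[0,0,0],"roll":-0.85},{"linear":[0,0,0],"roll":-0.86},{"linear":[-0.7,-0.63,0],"roll":0},{"linear":[-0.7,-0.63,0],"roll":0},{"linear":[-0.7,-0.63,0],"roll":0},{"linear":[-0.7,-0.63,0],"roll":0},{"linear":[-0.7,-0.63,0],"roll":0},{"linear":[-0.7,-0.63,0],"roll":0},{"linear":[-0.7,-0.63,0],"roll":0},{"linear":[-0.7,-0.63,0],"roll":0},{"linear":[-0.7,-0.63,0],"roll":0}]' 1 30
cat >> h.py <<'E'
def to(goal):
    "shift to goal in tool axes, units of 40 mm, from the measured pose"
    s=env.observe();R=np.array(s["tool_rot"]);d=R.T@(np.array(goal)-s["position"])/.04
    print("t",round(s["time_s"],2),"pos",np.round(s["position"],4),"units",np.round(d,3),"yang",round(np.degrees(np.arctan2(R[1,1],R[0,1])),2),"F",np.round(s["ft_force"],1))
E
python3 -c "from h import *;to([.476,.1895,.1])"
```

```text
time_s: 1.1
position: [0.4038, 0.2688, 0.2499]
tool_rot: [[-0.995, 0.1, -0.0], [0.1, 0.995, -0.0], [0.0, -0.0, -1.0]]
ft_force: [0.6, 1.2, 0.5]
grip_width: 0.0851
gripper_force: 0.0
t 1.1 pos [0.4038 0.2688 0.2499] units [-1.997 -1.792  3.747] yang 84.25 F [0.6 1.2 0.5]
```

```bash
python3 -m jog '[{"linear":[-0.67,-0.6,0],"roll":0},{"linear":[-0.67,-0.6,0],"roll":0},{"linear":[-0.66,-0.59,0],"roll":0},{"linear":[0,0,0.9],"roll":0},{"linear":[0,0,0.9],"roll":0},{"linear":[0,0,0.9],"roll":0},{"linear":[0,0,0.9],"roll":0},{"linear":[0,0,0.9],"roll":0},{"linear":[0,0,0.6],"roll":0},{"linear":[0,0,0.3],"roll":0},{"linear":[0,0,0],"roll":0},{"linear":[0,0,0],"roll":0}]'
python3 - <<'E'
from h import *
import cv2
to([.476,.1895,.032])
b=optics.get_image("side")[210:335,265:425,::-1]
cv2.imwrite("pics/g1.png",cv2.resize(b,None,fx=4.5,fy=4.5,interpolation=cv2.INTER_CUBIC))
E
```

```text
time_s: 2.1
position: [0.4753, 0.1912, 0.0338]
tool_rot: [[-0.995, 0.1, -0.001], [0.1, 0.995, -0.0], [0.001, -0.0, -1.0]]
ft_force: [0.6, 0.7, 0.6]
grip_width: 0.0853
gripper_force: 0.0
t 2.1 pos [0.4753 0.1912 0.0338] units [-0.021 -0.041  0.046] yang 84.24 F [0.6 0.7 0.6]
```

View pics/g1.png

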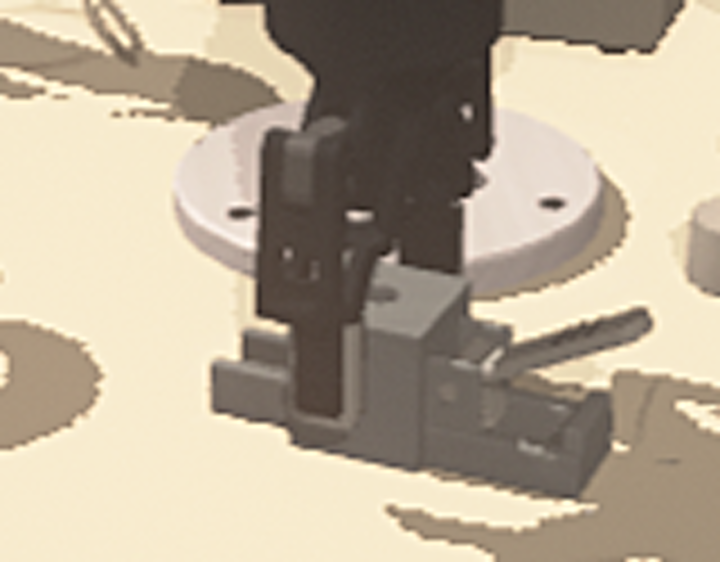

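The fingers straddle the housing: the near finger is at crop (325,370) and the lever is raised and clear. Closing now.

```bash
python3 -m jog '[{"linear":[0,0,0.04],"roll":0},{"linear":[0,0,0],"roll":0},{"linear":[0,0,0],"roll":0},{"linear":[0,0,0],"roll":0},{"linear":[0,0,0],"roll":0},{"linear":[0,0,0],"roll":0},{"linear":[0,0,0],"roll":0},{"linear":[0,0,0],"roll":0},{"linear":[0,0,0],"roll":0},{"linear":[0,0,0],"roll":0}]' -1 70
```

```text
time_s: 2.98
position: [0.4758, 0.1911, 0.0334]
tool_rot: [[-0.995, 0.1, 0.002], [0.1, 0.995, -0.0], [-0.002, -0.0, -1.0]]
ft_force: [-0.3, -1.4, 6.2]
grip_width: 0.045
gripper_force: 72.5
```

```bash
python3 -m jog '[{"linear":[0,0,-0.3],"roll":0},{"linear":[0,0,-0.6],"roll":0},{"linear":[0,0,-0.8],"roll":0},{"linear":[0,0,-0.8],"roll":0},{"linear":[0,0,0],"roll":0},{"linear":[0,0,0],"roll":0},{"linear":[0,0,0],"roll":0}]'
python3 -c "from h import *;to([.5325,.0125,.133])"
```

```text
time_s: 3.57
position: [0.4745, 0.1911, 0.1312]
tool_rot: [[-0.995, 0.1, -0.002], [0.1, 0.995, -0.0], [0.002, -0.001, -1.0]]
ft_force: [0.1, 0.4, -6.2]
grip_width: 0.045
gripper_force: 73.5
t 3.57 pos [0.4745 0.1911 0.1312] units [-1.891 -4.297 -0.046] yang 84.25 F [ 0.1  0.4 -6.2]
```

```bash
python3 -m jog '[{"linear":[-0.37,-0.86,0],"roll":0},{"linear":[-0.38,-0.86,0],"roll":0},{"linear":[-0.38,-0.86,0],"roll":0},{"linear":[-0.38,-0.86,0],"roll":0},{"linear":[-0.38,-0.86,0],"roll":0},{"linear":[0,0,0],"roll":0},{"linear":[0,0,0],"roll":0},{"linear":[0,0,0],"roll":0}]'
python3 - <<'E'
from h import *
import cv2
to([.5325,.0125,.1])
b=optics.get_image("side")[150:290,275:435,::-1]
cv2.imwrite("pics/g2.png",cv2.resize(b,None,fx=4,fy=4,interpolation=cv2.INTER_CUBIC))
E
```

```text
time_s: 4.23
position: [0.5324, 0.0127, 0.1307]
tool_rot: [[-0.995, 0.101, -0.004], [0.101, 0.995, 0.001], [0.004, 0.001, -1.0]]
ft_force: [-0.8, -0.1, -5.4]
grip_width: 0.0452
gripper_force: 74.9
t 4.23 pos [0.5324 0.0127 0.1307] units [-0.005 -0.006  0.768] yang 84.21 F [-0.8 -0.1 -5.4]
```

View pics/g2.png

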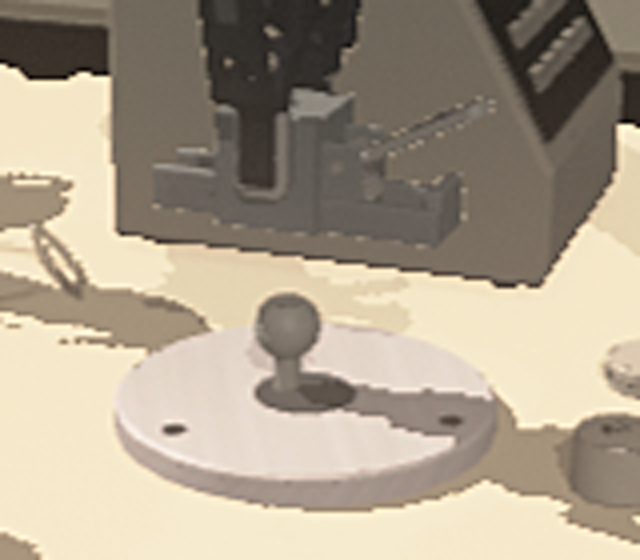

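The side view shows the holder held level with the lever raised, above the ball at crop (289,325). Now lowering it and feeling for contact.

```bash
python3 -m jog '[{"linear":[0,0,0.4],"roll":0},{"linear":[0,0,0.4],"roll":0},{"linear":[0,0,0.1],"roll":0},{"linear":[0,0,0],"roll":0},{"linear":[0,0,0],"roll":0},{"linear":[0,0,0],"roll":0}]'; for i in 1; do python3 -m jog '[{"linear":[0,0,0.05],"roll":0},{"linear":[0,0,0.05],"roll":0},{"linear":[0,0,0],"roll":0},{"linear":[0,0,0],"roll":0}]'; python3 -m jog '[{"linear":[0,0,0.03],"roll":0},{"linear":[0,0,0.03],"roll":0},{"linear":[0,0,0],"roll":0},{"linear":[0,0,0],"roll":0}]';done
```

```text
time_s: 4.78
position: [0.5337, 0.0128, 0.0972]
tool_rot: [[-0.995, 0.1, 0.001], [0.1, 0.995, -0.0], [-0.001, -0.0, -1.0]]
ft_force: [-0.1, 1.0, -5.5]
grip_width: 0.0452
gripper_force: 74.7
time_s: 5.12
position: [0.5334, 0.0125, 0.0924]
tool_rot: [[-0.995, 0.1, -0.0], [0.1, 0.995, -0.0], [0.0, -0.0, -1.0]]
ft_force: [0.5, -0.2, -5.6]
grip_width: 0.0447
gripper_force: 74.7
time_s: 5.45
position: [0.5334, 0.0125, 0.0899]
tool_rot: [[-0.995, 0.1, -0.0], [0.1, 0.995, 0.0], [0.0, 0.0, -1.0]]
ft_force: [-0.5, 0.1, -5.3]
grip_width: 0.0453
gripper_force: 74.7
```

```bash
python3 -m jog '[{"linear":[0,0,0.03],"roll":0},{"linear":[0,0,0],"roll":0},{"linear":[0,0,0],"roll":0}]' | sed -n '2p;4p'; python3 -m jog '[{"linear":[0,0,0.03],"roll":0},{"linear":[0,0,0],"roll":0},{"linear":[0,0,0],"roll":0}]'| sed -n '2p;4p'
```

```text
position: [0.5333, 0.0125, 0.0887]
ft_force: [0.8, -0.4, -5.6]
position: [0.5334, 0.0125, 0.0876]
ft_force: [0.3, -0.3, -6.0]
```

```bash
python3 -m jog '[{"linear":[0,0,0.03],"roll":0},{"linear":[0,0,0],"roll":0},{"linear":[0,0,0],"roll":0}]'| sed -n '2p;4p'
```

```text
position: [0.5333, 0.0125, 0.0863]
ft_force: [-0.9, -0.2, -6.3]
```

```bash
python3 -m jog '[{"linear":[0,0,0.04],"roll":0},{"linear":[0,0,0],"roll":0},{"linear":[0,0,0],"roll":0}]'| sed -n '2p;4p'; python3 -m jog '[{"linear":[0,0,0.03],"roll":0},{"linear":[0,0,0],"roll":0},{"linear":[0,0,0],"roll":0}]'| sed -n '2p;4p'
```

```text
position: [0.5333, 0.0125, 0.0847]
ft_force: [-0.0, -0.2, -5.3]
position: [0.5333, 0.0125, 0.0836]
ft_force: [-0.0, 0.2, -5.9]
```

```bash
python3 -m jog '[{"linear":[0,0,0.03],"roll":0},{"linear":[0,0,0],"roll":0},{"linear":[0,0,0],"roll":0}]'| sed -n '2p;4p'
```

```text
position: [0.5333, 0.0125, 0.0824]
ft_force: [-0.1, -0.4, -6.0]
```

```bash
python3 -m jog '[{"linear":[0,0,0.03],"roll":0},{"linear":[0,0,0],"roll":0},{"linear":[0,0,0],"roll":0}]'| sed -n '2p;4p'
```

```text
position: [0.5332, 0.0124, 0.0811]
ft_force: [-0.7, -0.9, -6.4]
```

```bash
python3 -m jog '[{"linear":[0,0,0.03],"roll":0},{"linear":[0,0,0],"roll":0},{"linear":[0,0,0],"roll":0}]'| sed -n '2p;4p'
```

```text
position: [0.5332, 0.0124, 0.0799]
ft_force: [-1.3, -1.6, -6.9]
```

```bash
python3 -m jog '[{"linear":[0,0,0.03],"roll":0},{"linear":[0,0,0],"roll":0},{"linear":[0,0,0],"roll":0}]'| sed -n '2p;4p'
```

```text
position: [0.5332, 0.0125, 0.0787]
ft_force: [-2.5, -3.3, -5.3]
```

```bash
python3 -m jog '[{"linear":[0,0,0.03],"roll":0},{"linear":[0,0,0],"roll":0},{"linear":[0,0,0],"roll":0}]'| sed -n '2p;4p'
```

```text
position: [0.5332, 0.0124, 0.0775]
ft_force: [-2.1, -2.8, -3.6]
```

Contact is light and pushes towards (-x, -y), so I'm following it.

```bash
python3 -m jog '[{"linear":[0.015,-0.025,0],"roll":0},{"linear":[0,0,0],"roll":0},{"linear":[0,0,0],"roll":0}]'| sed -n '2p;4p';  python3 -m jog '[{"linear":[0,0,0.025],"roll":0},{"linear":[0,0,0],"roll":0},{"linear":[0,0,0],"roll":0}]'| sed -n '2p;4p'
```

```text
position: [0.533, 0.0118, 0.0777]
ft_force: [-0.2, 0.0, -5.4]
position: [0.5328, 0.0117, 0.0766]
ft_force: [0.1, -0.3, -5.0]
```

```bash
python3 -m jog '[{"linear":[0,0,0.025],"roll":0},{"linear":[0,0,0],"roll":0},{"linear":[0,0,0],"roll":0}]'| sed -n '2p;4p'
```

```text
position: [0.5327, 0.0116, 0.0756]
ft_force: [0.9, -0.2, -5.2]
```

```bash
python3 -m jog '[{"linear":[0,0,0.05],"roll":0},{"linear":[0,0,0.05],"roll":0},{"linear":[0,0,0],"roll":0},{"linear":[0,0,0],"roll":0}]'| sed -n '2p;4p'
```

```text
position: [0.5326, 0.0116, 0.0714]
ft_force: [1.0, 0.6, -5.6]
```

```bash
python3 -m jog '[{"linear":[0,0,0.05],"roll":0},{"linear":[0,0,0.05],"roll":0},{"linear":[0,0,0.05],"roll":0},{"linear":[0,0,0],"roll":0},{"linear":[0,0,0],"roll":0}]'| sed -n '2p;4p'
```

```text
position: [0.5326, 0.0116, 0.0654]
ft_force: [-0.9, 0.1, -6.2]
```

```bash
python3 -m jog '[{"linear":[0,0,0.05],"roll":0},{"linear":[0,0,0.05],"roll":0},{"linear":[0,0,0.05],"roll":0},{"linear":[0,0,0],"roll":0},{"linear":[0,0,0],"roll":0}]'| sed -n '2p;4p'
```

```text
position: [0.5326, 0.0116, 0.0595]
ft_force: [-0.4, -0.4, -6.1]
```

```bash
python3 -m jog '[{"linear":[0,0,0.05],"roll":0},{"linear":[0,0,0.05],"roll":0},{"linear":[0,0,0.05],"roll":0},{"linear":[0,0,0],"roll":0},{"linear":[0,0,0],"roll":0}]'| sed -n '2p;4p'
```

```text
position: [0.5326, 0.0116, 0.0535]
ft_force: [0.2, 0.1, -5.0]
```

```bash
python3 -m jog '[{"linear":[0,0,0.05],"roll":0},{"linear":[0,0,0.03],"roll":0},{"linear":[0,0,0],"roll":0},{"linear":[0,0,0],"roll":0}]'| sed -n '2p;4p'
```

```text
position: [0.5327, 0.0116, 0.0504]
ft_force: [0.3, 0.3, -6.0]
```

```bash
python3 -m jog '[{"linear":[0,0,0.025],"roll":0},{"linear":[0,0,0],"roll":0},{"linear":[0,0,0],"roll":0}]'| sed -n '2p;4p'
```

```text
position: [0.5327, 0.0116, 0.0494]
ft_force: [0.3, 0.5, -6.9]
```

```bash
python3 -m jog '[{"linear":[0,0,0.025],"roll":0},{"linear":[0,0,0],"roll":0},{"linear":[0,0,0],"roll":0}]'| sed -n '2p;4p'
```

```text
position: [0.5327, 0.0116, 0.0484]
ft_force: [0.5, -0.9, -5.3]
```

```bash
python3 -m jog '[{"linear":[0,0,0.02],"roll":0},{"linear":[0,0,0],"roll":0},{"linear":[0,0,0],"roll":0}]'| sed -n '2p;4p'
```

```text
position: [0.5327, 0.0116, 0.0476]
ft_force: [0.3, 0.4, -5.7]
```

```bash
python3 -m jog '[{"linear":[0,0,0.01],"roll":0},{"linear":[0,0,0],"roll":0},{"linear":[0,0,0],"roll":0}]'| sed -n '2p;4p'
```

```text
position: [0.5327, 0.0116, 0.0474]
ft_force: [-1.2, 0.7, -1.9]
```

```bash
python3 -m jog '[{"linear":[0,0,0.01],"roll":0},{"linear":[0,0,0],"roll":0},{"linear":[0,0,0],"roll":0},{"linear":[0,0,0],"roll":0}]'| sed -n '2p;4p'
```

```text
position: [0.5327, 0.0116, 0.0474]
ft_force: [-4.2, 0.5, 6.3]
```

Seated at about 12 N of bearing force. Releasing and lifting clear.

```bash
python3 -m jog '[{"linear":[0,0,0],"roll":0},{"linear":[0,0,0],"roll":0},{"linear":[0,0,0],"roll":0},{"linear":[0,0,0],"roll":0},{"linear":[0,0,0],"roll":0},{"linear":[0,0,0],"roll":0}]' 1; python3 -m jog '[{"linear":[0,0,-0.3],"roll":0},{"linear":[0,0,-0.6],"roll":0},{"linear":[0,0,-0.8],"roll":0},{"linear":[0,0,-0.8],"roll":0},{"linear":[0,0,0],"roll":0},{"linear":[0,0,0],"roll":0},{"linear":[0,0,0],"roll":0},{"linear":[0,0,0],"roll":0}]'
python3 - <<'E'
from h import *
import cv2
# lever pad (-61,0) behind holder origin along holder x (yaw -5.75), tips (TCP-19mm)
y=np.radians(-5.75);p=np.array([.5327,.0116])-.064*np.array([np.cos(y),np.sin(y)]);print(p);to([*p,.1])
b=optics.get_image("side")[150:290,275:435,::-1]
cv2.imwrite("pics/g3.png",cv2.resize(b,None,fx=4,fy=4,interpolation=cv2.INTER_CUBIC))
E
```

```text
time_s: 12.45
position: [0.5328, 0.0116, 0.0468]
tool_rot: [[-0.995, 0.1, 0.0], [0.1, 0.995, -0.0], [-0.0, 0.0, -1.0]]
ft_force: [-0.1, -0.5, -0.8]
grip_width: 0.0857
gripper_force: 0.0
time_s: 13.12
position: [0.5321, 0.0117, 0.1456]
tool_rot: [[-0.995, 0.1, -0.002], [0.1, 0.995, 0.0], [0.002, 0.0, -1.0]]
ft_force: [0.8, -0.2, -0.2]
grip_width: 0.0857
gripper_force: 0.0
[0.46902201 0.01801204]
t 13.12 pos [0.5321 0.0117 0.1456] units [ 1.582e+00 -1.000e-03  1.143e+00] yang 84.24 F [ 0.8 -0.2 -0.2]
```

View pics/g3.png

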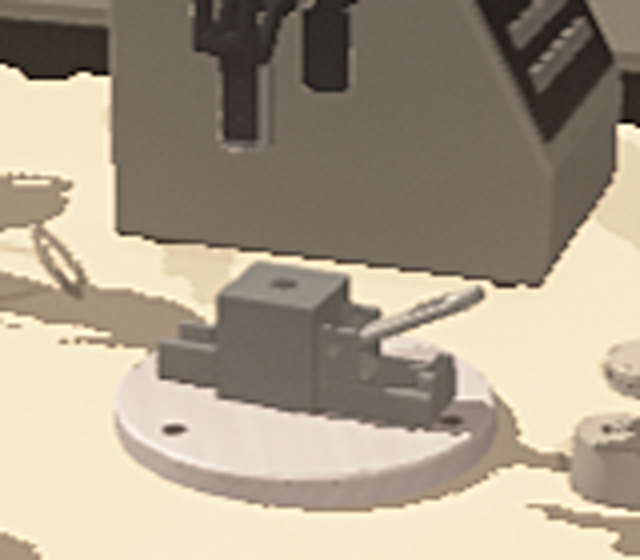

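The holder sits flat on the plate, with the lever still raised (end at crop (480,295)). Now closing the fingers and pressing the lever.

```bash
python3 -m jog '[{"linear":[0.4,0,0],"roll":0},{"linear":[0.4,0,0],"roll":0},{"linear":[0.4,0,0],"roll":0},{"linear":[0.36,0,0],"roll":0},{"linear":[0,0,0],"roll":0},{"linear":[0,0,0],"roll":0},{"linear":[0,0,0],"roll":0},{"linear":[0,0,0],"roll":0},{"linear":[0,0,0],"roll":0},{"linear":[0,0,0],"roll":0}]' -1; python3 -m jog '[{"linear":[0,0,0.4],"roll":0},{"linear":[0,0,0.4],"roll":0},{"linear":[0,0,0.3],"roll":0},{"linear":[0,0,0.1],"roll":0},{"linear":[0,0,0],"roll":0},{"linear":[0,0,0],"roll":0}]'
```

```text
time_s: 14.0
position: [0.471, 0.0178, 0.1466]
tool_rot: [[-0.995, 0.1, -0.0], [0.1, 0.995, 0.0], [0.0, 0.0, -1.0]]
ft_force: [-0.5, -0.1, -0.8]
grip_width: -0.0001
gripper_force: 0.0
time_s: 14.5
position: [0.4709, 0.0178, 0.0991]
tool_rot: [[-0.995, 0.1, 0.0], [0.1, 0.995, -0.0], [-0.0, -0.0, -1.0]]
ft_force: [0.7, -0.5, 1.0]
grip_width: 0.0002
gripper_force: 0.0
```

```bash
python3 -m jog '[{"linear":[0,0,0.1],"roll":0},{"linear":[0,0,0.1],"roll":0},{"linear":[0,0,0.05],"roll":0},{"linear":[0,0,0.05],"roll":0},{"linear":[0,0,0],"roll":0}]'| sed -n '2p;4p'; python3 -m jog '[{"linear":[0,0,0.05],"roll":0},{"linear":[0,0,0.05],"roll":0},{"linear":[0,0,0.05],"roll":0},{"linear":[0,0,0.05],"roll":0},{"linear":[0,0,0],"roll":0}]'| sed -n '2p;4p'
```

```text
position: [0.4705, 0.0178, 0.0865]
ft_force: [0.3, 0.4, -0.2]
position: [0.4706, 0.0178, 0.0788]
ft_force: [-0.9, -0.3, 2.2]
```

```bash
python3 -m jog '[{"linear":[0,0,0.05],"roll":0},{"linear":[0,0,0.05],"roll":0},{"linear":[0,0,0.05],"roll":0},{"linear":[0,0,0],"roll":0}]'| sed -n '2p;4p'
```

```text
position: [0.4704, 0.0179, 0.0727]
ft_force: [-0.8, -0.2, 2.3]
```

```bash
python3 -m jog '[{"linear":[0,0,0.05],"roll":0},{"linear":[0,0,0.05],"roll":0},{"linear":[0,0,0],"roll":0}]'| sed -n '2p;4p'
```

```text
position: [0.4703, 0.0179, 0.0686]
ft_force: [-2.7, 0.8, 2.5]
```

```bash
python3 -m jog '[{"linear":[0,0,0.05],"roll":0},{"linear":[0,0,0.04],"roll":0},{"linear":[0,0,0],"roll":0}]'| sed -n '2p;4p'
```

```text
position: [0.4703, 0.0179, 0.065]
ft_force: [-1.1, 0.3, 1.6]
```

```bash
python3 -m jog '[{"linear":[0,0,0.02],"roll":0},{"linear":[0,0,0],"roll":0},{"linear":[0,0,0],"roll":0}]'| sed -n '2p;4p'
```

```text
position: [0.4706, 0.0178, 0.0644]
ft_force: [-0.8, -0.7, 1.7]
```

```bash
python3 -m jog '[{"linear":[0,0,0.015],"roll":0},{"linear":[0,0,0],"roll":0},{"linear":[0,0,0],"roll":0}]'| sed -n '2p;4p'
```

```text
position: [0.4706, 0.0179, 0.0638]
ft_force: [-2.6, 1.1, 4.8]
```

```bash
python3 -m jog '[{"linear":[0,0,0.02],"roll":0},{"linear":[0,0,0],"roll":0},{"linear":[0,0,0],"roll":0}]'| sed -n '2p;4p'
```

```text
position: [0.4706, 0.0178, 0.0635]
ft_force: [-3.8, 1.0, 10.3]
```

```bash
python3 -m jog '[{"linear":[0,0,0.015],"roll":0},{"linear":[0,0,0],"roll":0},{"linear":[0,0,0],"roll":0}]'| sed -n '2p;4p'
```

```text
position: [0.4706, 0.0178, 0.0634]
ft_force: [-5.2, 0.8, 16.4]
```

The lever is on its stop (tip at about 44 mm, 45 expected). One more nudge, then retreat and look.

```bash
python3 -m jog '[{"linear":[0,0,0.02],"roll":0},{"linear":[0,0,0],"roll":0},{"linear":[0,0,0],"roll":0}]'| sed -n '2p;4p'; python3 -m jog '[{"linear":[0,0,-0.2],"roll":0},{"linear":[0,0,-0.5],"roll":0},{"linear":[0,0,-0.8],"roll":0},{"linear":[0,0,-0.8],"roll":0},{"linear":[0,0,-0.5],"roll":0},{"linear":[0,0,0],"roll":0},{"linear":[0,0,0],"roll":0},{"linear":[0,0,0],"roll":0}]'
python3 - <<'E'
from h import *
import cv2
b=optics.get_image("side")[150:290,275:435,::-1]
cv2.imwrite("pics/g4.png",cv2.resize(b,None,fx=4,fy=4,interpolation=cv2.INTER_CUBIC))
E
```

```text
position: [0.4706, 0.0179, 0.0632]
ft_force: [-8.2, 1.0, 24.4]
time_s: 18.08
position: [0.4704, 0.0179, 0.1728]
tool_rot: [[-0.995, 0.1, -0.001], [0.1, 0.995, 0.0], [0.001, 0.0, -1.0]]
ft_force: [-0.1, 0.2, -0.4]
grip_width: -0.0002
gripper_force: 0.0
```

View pics/g4.png

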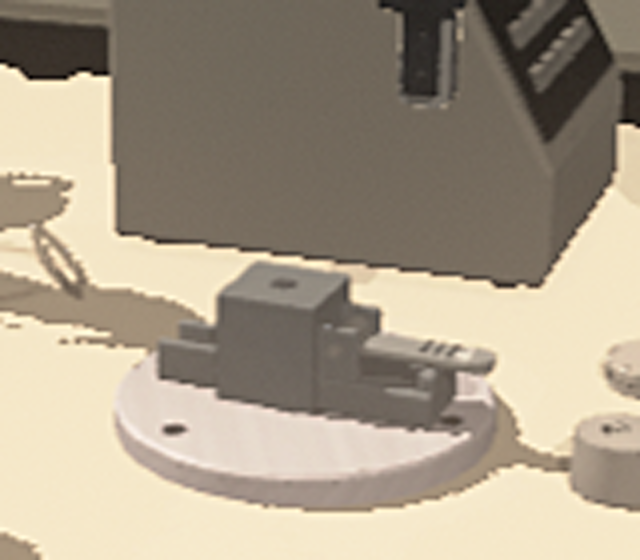

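The lever lies down (end at crop (490,358), parallel to the sole), the holder is flat and the gripper is clear. Handing in.

```bash
python3 -c "from rig import env;print(env.close_job())"
```

```text
the job is handed in; nothing more can be done
None
```

The job is handed in (no verdict was returned): the holder sits flat on the plate over the ball, its lever is pressed down to the stop, everything is released, and I touched none of the other objects.

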